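Tip the vial rack down and push it home into the sample feeder

ROBOT

A 6-joint arm with a two-finger parallel gripper is mounted at the origin on the work surface. World frame = base frame: x ahead of the robot, y to its left, z up, the work surface at z = 0. Lengths are in mm, angles in degrees, forces in N, time in s.
With the tool pointing down it reaches from about 300 to 850 mm from the base axis. Payload 4.2 kg.
Tool frame: the origin (TCP) lies between the finger pads; the fingertips stand ahead of it and the grasp point (between the pads) lies 8 mm behind it (env.tip_reach is the x of the fingertips in the tool frame, in mm); x points along the fingers, y is the direction in which the jaws open and shut, and the axes are right-handed (so a half turn about x gives the same grasp; the last joint's range is limited). The gripper opens to 91 mm and grips with 3 to 60 N. Pads are 32 mm wide; open, the fingers measure 118 mm over their backs; the gripper's body (76 mm by 178 mm) begins 60 mm behind the grasp point.
Start: joints at [-66.463, 18.312, 89.639, -0, 72.044, -1.146], TCP at [240.123, -522.478, 224.976] pointing down, gripper open.
Joint ranges: [-177.97, 177.97], [-48.28, 115.42], [12.27, 149.76], [-77.06, 257.06], [2.81, 150.46], [-146.56, 146.56]. Speed limits (degrees/s): [147.25, 147.25, 180, 180, 180, 180].

INTERFACE

Orientations are given as [roll, pitch, yaw] about the fixed x, y, z axes, in that order (R = Rz(yaw) Ry(pitch) Rx(roll)).
In Python, from workcell import env, cams gives the robot as it stands.
- The arm moves only by the tool arm_command, never from a script. Its argument "deltas" is a list of rows, each a list of 3 entries, a list of its own where there are three numbers: the opening, from 0 (shut) to 1 (fully open), then the shift along the world's x, y, z in mm, then the turn about the world's z in rad. A call has 1 to 20 rows; each row is the pose to reach, as a shift and turn from the pose commanded when the call began; what a row does not reach only later rows make up. A row lasts 1/10 s, in which the tool goes at most 50 mm and 8.59 degrees, less where a joint would pass 70% of its speed; a pose out of reach is approached as far as the arm can. A call with a gripper value outside its range is refused whole. The fingers move at their own pace and stop on an object; "grip_force" is the grip in N (left out, the last holds). Time passes only in rows, so rows that repeat a pose let the fingers close. It gives the time, the measured TCP pose, the force and the opening at its end, in the units of the state.
- env.state(): the state, without advancing time (a new reading comes with each control period).
- cams.grab_frame(name): name is "scene" or "top"; returns a dict with "img" (400x640x3 uint8, red, green, blue), "K" (3x3 intrinsics, pixels), "dist" ([k1, k2, p1, p2, k3] as OpenCV has them; the pictures are not rectified), "rvec" (rotation vector, rad) and "tvec" (3), from world to camera coordinates, as OpenCV has them. Camera axes: x right, y down, z forward; pixel columns grow to the right and rows downward; lengths in mm; the calibration is good to about 2 mm. A picture is of the moment at which its call begins. There is no depth.
- env.job_done(): hands the job in, once; it reports no verdict.
Trained networks look in a picture, given as the dict that the camera call returned (one of the last four; its "shot" number tells which), for a name from the list of things; names that differ only in an ending like _2 or _b are one class to them, and where a whole thing is asked for, a point or a joint stands for the part that bears it (a point fixed in the world has none). Each returns a list of dicts, best first, with "conf" (0 to 1); they miss things now and then, are a little off and sometimes report something else, mostly with a low value. They report only what shows in the picture. A call takes as long as a camera call. They do not tell look-alikes from the thing itself.
- cams.silhouettes(picture, name): "region" (400x640 bool, what is visible of it) and "centre" ([column, row] in pixels, amid what is visible of it).
The state is a dict: "time_s": time; "qpos": joint angles; "qvel": joint speeds; "effort": joint torques, N m; "ee_pos": TCP position; "ee_rot": TCP orientation; "force": force on the tool from outside, world axes, zero at the start; "torque": the same for the moment, N m; "gripper_width": finger opening in mm.
Only numpy, scipy, OpenCV 4.12 (cv2) and the standard library are available. Lean on these libraries where they do the work, as an engineer would, in place of code of your own. Each camera call takes 0.05 s, during which the arm holds its last target.

TASK

The blue vial rack has been left standing on its end in front of the sample feeder. Push it over towards the feeder so that it lies flat on its grey underside with the vials facing up, then push it along the bench into the feeder's bay, between the side rails, until its leading end is fully home against the yellow stop. Only push: do not pick the rack up or tip it any other way, and leave the other things on the bench where they are.

Things in the scene. Friction and masses are not known exactly. Their poses are not given: they have to be found in the camera images.
- rack: Blue vial rack, a solid block 120 x 90 x 40 mm, 0.25 to 0.5 kg, with vial caps fixed in one large face. It starts standing on a 90 x 40 end. Origin: centre of that end. +z: along the 120 mm length (up at first, towards the feeder once tipped); y: along the 90 mm width; +x: out of the grey underside (within 0.12 rad of the feeder's +x at first, straight down once tipped).
- rack_push (a point): On the rack: middle of the vial face, 100 mm from the end it stands on and 20 mm from the origin along -x. Vial caps stand out under 3 mm. Pushed here towards the grey underside the rack tips rather than slides, falls by itself once this point has moved about 40 mm, and lands 10 to 60 mm short of the bay's mouth. Friction on the worktop about 0.5 to 0.7.
- rack_toe (a point): On the rack: middle of the 90 mm edge between the grey underside and the end it stands on, the edge it turns about when tipped. At worktop height both standing and lying; it should never leave the worktop.
- rack_lead (a point): On the rack: middle of the 90 mm edge between the grey underside and its other end. 120 mm up while standing; once tipped it is the bottom edge of the leading end, and meets the stop when the rack is home.
- feeder: Sample feeder fixed to the bench. Origin: centre of its bay's mouth, at worktop height; +x along the bay into the feeder, z up. Aluminium side rails 24 mm high, 98 mm apart inside from x = 33 mm on, flaring to about 138 mm apart at the mouth. No raised floor: the rack slides on the worktop. Yellow stop 30 mm high at x = 95; pale case behind it, 200 mm wide, 52 mm high, x = 115 to 285.
- bay_stop (a point): Middle of the stop's face, at worktop height, 95 mm along +x from the bay's mouth; axes as the feeder's. When the rack is home its leading end is here and its other end is 120 mm nearer the mouth side, sticking out of the bay by 25 mm.
- amber_bottle: Bystander: amber bottle, 54 mm across, 110 mm tall, standing to the left of the bay, facing the feeder. Origin: centre of its foot.
- beaker: Bystander: glass beaker, 70 mm across, 75 mm tall, standing to the right of the rack as seen facing the feeder. Origin: centre of its foot.
- jar: Bystander: white jar with red lid, 52 mm across, 50 mm tall, standing to the right of the bay, facing the feeder. Origin: centre of its foot.
- flask: Bystander: green glass conical flask, 84 mm across, 120 mm tall. Origin: centre of its foot.
- wash_bottle: Bystander: white wash bottle with blue cap, 64 mm across, 160 mm tall. Origin: centre of its foot.
- spatula: Bystander: spatula with black handle, 200 mm long, lying on the bench.
Mind the look-alikes: they are no part of the job. What is meant by the rack is not pink, red or turquoise, and is the larger of those in its own colour.

How it is judged (in metres and radians):
On the way, in this order (a step that is already met when the one before it is completed fails the run):
1. the rack lies flat on its grey underside, vials up (angle between rack's own x axis and vertical above 3.05 rad), for 0.2 s.
2. the rack is fully home against the stop, between the rails (angle between rack's own x axis and vertical above 3.05 rad and x of rack_lead in the frame of bay_stop between -0.004 and 0.004 m and y of rack_lead in the frame of bay_stop between -0.007 and 0.007 m and angle between the z axis of rack and the x axis of feeder, either way round below 0.08 rad and height (world z) of each of rack_toe, rack_lead below 0.004 m), for 0.2 s.
At the end, for the whole second after the job is handed in: The rack lies flat on its grey underside (within 5 degrees), its leading end within 4 mm of the stop and 7 mm of the bay's middle, lined up with the bay within 0.08 rad, at rest (all of step 2 and linear speed of rack below 0.01 m/s and angular speed of rack below 0.1 rad/s); the robot touches nothing.
It fails at once if the rack is lifted, carried or tipped another way (the edge it turns about leaves the worktop by more than 12 mm) (height (world z) of rack_toe above 0.012 m).
It fails at once if another thing on the bench is moved more than 20 mm (distance of any of amber_bottle, beaker, jar, flask, wash_bottle, spatula from where it was at the start of the episode above 0.02 m).
It also fails if it takes over 42 s, if anything falls off the work surface, if the arm or the gripper's body presses on something with over 40 N, if the wrist force passes 120 N, or if a joint passes its speed limit or range.

## Working session

There is one attempt and no reset: what is moved stays moved. The work goes in short steps, Python scripts to look and compute and a tool call to move; the robot and the scene stay as the last step left them, time stands still between calls to the robot, and variables do not carry over. Pictures are saved under pics/ and viewed, and the job is handed in when it is done.

Besides the shell and the picture viewer there is one more tool, called after "Call:" as name(argument=value, ...) on one line, values as JSON. arm_command: Moves the arm, as the interface text tells. Its arguments: {"type":"object","properties":{"deltas":{"type":"array","items":{"type":"array"}},"grip_force":{"type":"number"}},"required":["deltas"]}

```bash
mkdir -p pics; ls; python3 - <<'E'
from workcell import env, cams
import cv2,numpy as np,pickle
d={}
for n in ["scene","top"]:
    f=cams.grab_frame(n); cv2.imwrite(f"pics/{n}0.png",f["img"][:,:,::-1]); d[n]=f
    print(n,f["K"],f["dist"],f["rvec"],f["tvec"])
    for t in ["rack","feeder","amber_bottle","beaker","jar","flask","wash_bottle","spatula"]:
        for s in cams.silhouettes(f,t)[:4]: 
            ys,xs=np.where(s["region"]); print(t,round(s["conf"],2),s["centre"],xs.min(),xs.max(),ys.min(),ys.max())
pickle.dump(d,open("f0.pkl","wb"))
s=env.state(); print(s, env.tip_reach)
E
```

```text
pics
scene [[431.2945114    0.         317.86655463]
 [  0.         431.2945114  201.65690738]
 [  0.           0.           1.        ]] [-0.01482878  0.          0.          0.          0.        ] [ 2.27098415  1.21451185 -0.40919853] [-324.61905955 -349.47905723 1717.65423368]
rack 0.93 [326.3, 286.2] 320 335 264 310
rack 0.86 [257.8, 224.7] 242 267 204 247
rack 0.83 [227.0, 205.8] 211 237 190 219
rack 0.72 [259.2, 186.3] 242 273 171 204
feeder 0.97 [351.1, 198.2] 294 394 161 234
amber_bottle 0.84 [292.3, 172.1] 285 300 160 186
beaker 0.75 [281.7, 266.2] 270 293 253 284
flask 0.62 [382.1, 125.8] 371 391 104 138
wash_bottle 0.68 [223.9, 290.3] 207 233 271 309
spatula 0.96 [196.3, 244.2] 174 217 216 259
top [[378.52470268   0.         319.39129707]
 [  0.         378.52470268 196.63837829]
 [  0.           0.           1.        ]] [-0.04830418  0.          0.          0.          0.        ] [ 2.19204778 -2.16762133  0.11321348] [  -5.12894228  578.65991215 1010.80965895]
rack 0.94 [414.8, 262.8] 396 429 254 268
rack 0.77 [368.2, 258.5] 347 387 246 269
rack 0.74 [369.0, 98.7] 353 
[... 311 characters left out ...]
173
spatula 0.78 [453.2, 240.0] 437 466 216 288
{'time_s': 0.9, 'qpos': array([-6.64644609e+01,  1.83101342e+01,  8.96383046e+01, -1.32372756e-03,
        7.20423303e+01, -1.14661705e+00]), 'qvel': array([-0.0093156 ,  0.01936071, -0.0129211 ,  0.02423582, -0.04244648,
        0.13414066]), 'effort': array([ 1.74239227e-03, -4.12340748e+01, -2.32232988e+01,  7.30647775e-02,
        3.77968093e-02,  1.37457388e-05]), 'ee_pos': array([ 240.1098614 , -522.49827661,  224.9983658 ]), 'ee_rot': array([ 81.08482341,  89.99068366, -74.23261243]), 'force': array([-0.4699647 ,  1.40094475,  0.43148048]), 'torque': array([ 0.03216964, -0.01270164,  0.01402091]), 'gripper_width': 90.99291241888291} 11.0
```

View pics/scene0.png

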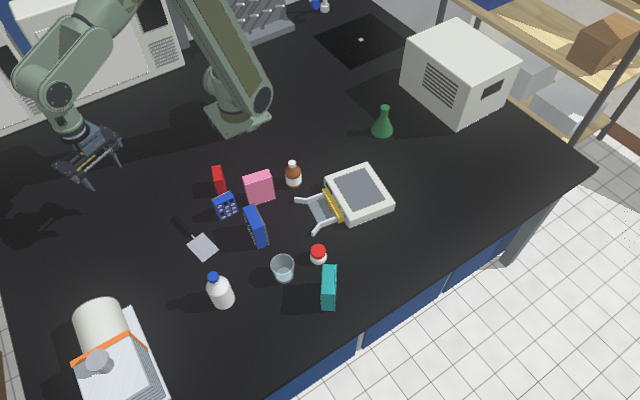

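View pics/top0.png

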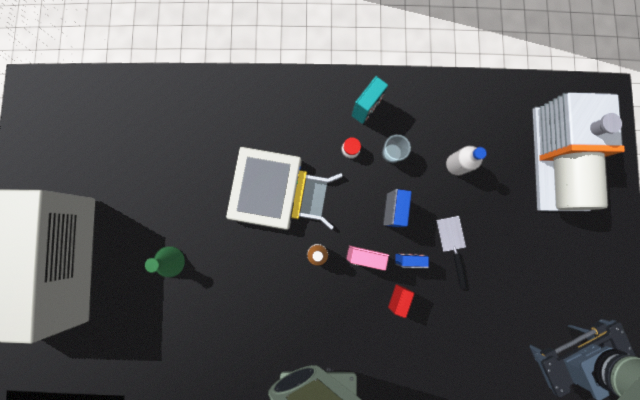

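```bash
cat > h.py <<'E'
import cv2,numpy as np
def cam(f):
    R=cv2.Rodrigues(np.array(f["rvec"],float))[0]; t=np.array(f["tvec"],float).reshape(3)
    return R,t
def back(f,uv,z):
    R,t=cam(f)
    p=cv2.undistortPoints(np.array(uv,float).reshape(-1,1,2),np.array(f["K"]),np.array(f["dist"])).reshape(-1,2)
    d=np.c_[p,np.ones(len(p))]@R; c=-R.T@t
    return c+d*((z-c[2])/d[:,2])[:,None]
def proj(f,P):
    return cv2.projectPoints(np.array(P,float).reshape(-1,1,3),np.array(f["rvec"],float),np.array(f["tvec"],float),np.array(f["K"]),np.array(f["dist"]))[0].reshape(-1,2)
E
python3 - <<'E'
import pickle,cv2,numpy as np
from h import *
d=pickle.load(open("f0.pkl","rb"))
for n,(x0,y0,x1,y1) in {"scene":(190,150,350,270),"top":(220,130,430,280)}.items():
    im=d[n]["img"][y0:y1,x0:x1,::-1]; s=800/(x1-x0)
    cv2.imwrite(f"pics/{n}0z.png",cv2.resize(im,None,fx=min(s,600/(y1-y0)),fy=min(s,600/(y1-y0)),interpolation=cv2.INTER_CUBIC))
    R,t=cam(d[n]); print(n,-R.T@t)
E
```

```text
scene [1258.52470242 -416.52967915 1191.83380198]
top [ 483.29313294   13.03162859 1059.65451489]
```

View pics/scene0z.png

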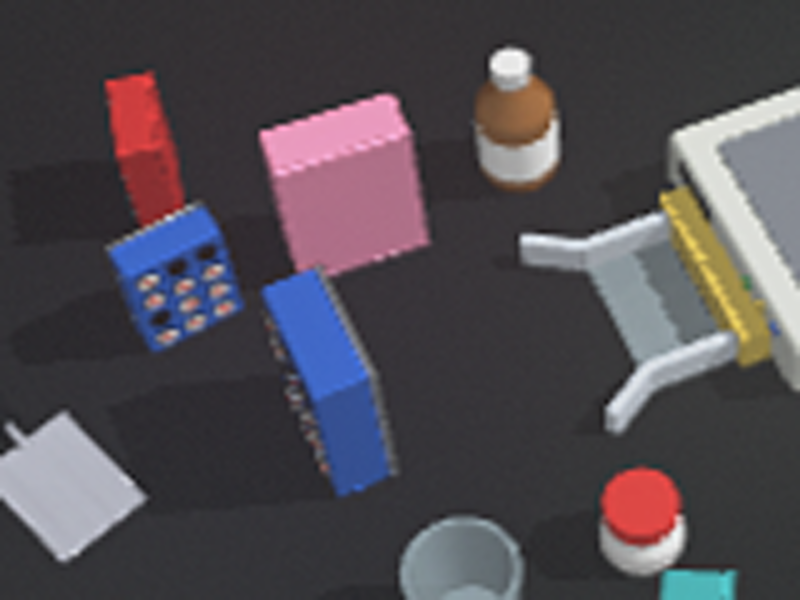

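View pics/top0z.png

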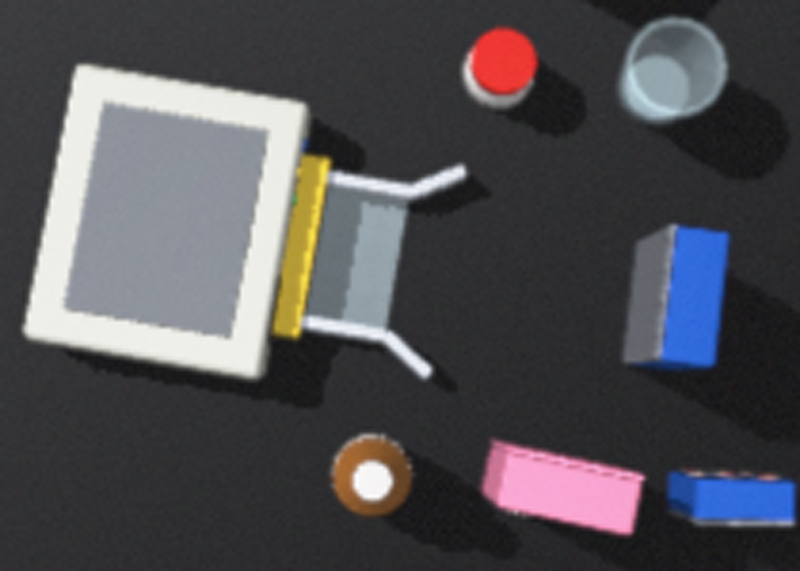

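```bash
cat > fit0.py <<'E'
import pickle
from h import *
from scipy.optimize import least_squares
d=pickle.load(open("f0.pkl","rb"))
T=lambda l:[(220+a/3.8095,130+b/3.8095) for a,b in l]
S=lambda l:[(190+a/5,150+b/5) for a,b in l]
print(back(d["top"],T([(80,65),(308,103),(262,378),(25,337)]),52))
print("stop",back(d["top"],T([(330,158),(298,338)]),30))
print("rail tips",back(d["top"],T([(465,170),(430,375),(412,188),(388,330)]),24))
print("rack top",back(d["top"],T([(675,226),(728,232),(715,367),(660,367)]),120))
print("rack bot",back(d["top"],T([(638,245),(625,360)]),0))
print("scene top",back(d["scene"],S([(318,268),(265,290),(320,400),(372,375)]),120))
print("scene bot",back(d["scene"],S([(395,472),(340,495)]),0))
print("scene stop",back(d["scene"],S([(662,200),(748,360)]),30))
print("scene tips",back(d["scene"],S([(522,245),(612,425),(585,255),(655,375)]),24))
for n,uv,z in [("amber",(317.5,256),110),("beaker",(397,148),75),("jar",(351.5,147),50),("pink",(368,255),100)]: print(n,back(d["top"],[uv],z))
E
python3 fit0.py
```

```text
[[708.61641731 215.30016609  52.        ]
 [683.10887692  52.83933926  52.        ]
 [488.61315381  81.90163223  52.        ]
 [515.14654744 247.90796006  52.        ]]
stop [[647.40575185  37.21742667  30.        ]
 [517.44873277  58.24511652  30.        ]]
rail tips [[640.79954525 -60.72714087  24.        ]
 [492.21454031 -36.40104876  24.        ]
 [627.13600862 -22.34595085  24.        ]
 [524.10912266  -5.98531808  24.        ]]
rack top [[ 590.7858268  -192.59983871  120.        ]
 [ 587.24332554 -227.75161207  120.        ]
 [ 498.39923297 -218.20718593  120.        ]
 [ 498.0671949  -182.02942274  120.        ]]
rack bot [[ 589.99997611 -191.13594997    0.        ]
 [ 504.84893487 -181.06468973    0.        ]]
scene top [[ 508.45397001 -178.82208641  120.        ]
 [ 504.7732802  -213.3351485   120.        ]
 [ 592.4690301  -223.05213344  120.        ]
 [ 594.42306266 -189.29381064  120.        ]]
scene bot [[ 591.96040602 -187.45633364    0.        ]
 [ 587.02134176 -224.58758389    0.        ]]
scene stop [[526.42826001  60.62353555  30.        ]
 [663.60003939  35.04141114  30.        ]]
scene tips [[501.39596197 -35.22730828  24.        ]
 [652.38494976 -61.51721047  24.        ]
 [531.94273725  -4.76598364  24.        ]
 [636.56502133 -18.43808525  24.        ]]
amber [[422.70780044   5.42311056 110.        ]]
beaker [[ 706.48261388 -203.02582805   75.        ]]
jar [[713.02315855 -84.20399405  50.        ]]
pink [[ 425.70468501 -121.84683278  100.        ]]
```

```bash
cat > m.py <<'E'
from h import *
def box(x0,x1,y0,y1,z0,z1): return np.array([(x,y,z) for x in(x0,x1) for y in(y0,y1) for z in(z0,z1)],float)
def place(P,p):
    c,s=np.cos(p[2]),np.sin(p[2]); Q=P.copy(); Q[:,0]=p[0]+c*P[:,0]-s*P[:,1]; Q[:,1]=p[1]+s*P[:,0]+c*P[:,1]; return Q
STAND=[box(-20,20,-45,45,0,120)]   # x: towards feeder
LIE=[box(0,120,-45,45,0,40)]       # toe at 0, lead at 120
def rail(s):
    return [box(33,97,s*49 if s>0 else -54,54 if s>0 else -49,0,24),
      np.array([(x,s*(y+o),z) for x,y in((0,69),(33,49)) for o in (0,5) for z in (0,24)],float)]
FEED=[box(115,285,-100,100,0,52)]
def render(f,parts,p,k=8):
    m=np.zeros((400*1,640*1),np.uint8)
    for P in parts:
        uv=proj(f,place(P,p)); h=cv2.convexHull(((uv+0)*256).round().astype(np.int32).reshape(-1,1,2))
        t=np.zeros_like(m); cv2.fillConvexPoly(t,h,255,cv2.LINE_AA,8); m=np.maximum(m,t)
    return m/255.
def overlay(f,parts,p,box_,name):
    x0,y0,x1,y1=box_; s=min(800/(x1-x0),600/(y1-y0))
    im=cv2.resize(np.ascontiguousarray(f["img"][y0:y1,x0:x1,::-1]),None,fx=s,fy=s,interpolation=cv2.INTER_CUBIC)
    for P in parts:
        uv=(proj(f,place(P,p))-[x0,y0]+.5)*s
        for i in range(8):
            for b in(1,2,4):
                j=i^b
                if i<j: cv2.line(im,tuple(map(int,uv[i])),tuple(map(int,uv[j])),(0,255,0),1)
    cv2.imwrite(name,im)
E
python3 - <<'E'
import pickle
from m import *
from scipy.optimize import minimize
d=pickle.load(open("f0.pkl","rb"))
from workcell import cams
yaw=np.radians(81.1)
M={}
for n in d:
    hsv=cv2.cvtColor(d[n]["img"],cv2.COLOR_RGB2HSV)
    print(n,[ (uv,d[n]["img"][uv[1],uv[0]]) for uv in ([(389,207),(400,207)] if n=="top" else [(256,222),(263,238)])])
fe=(567.9,-48.1,yaw); ra=(547,-205,np.radians(83.5))
STOP=[box(95,115,-49,49,0,30)]
allf=FEED+STOP+rail(1)+rail(-1)
overlay(d["top"],allf+[],fe,(220,130,430,280),"pics/ov_t.png")
overlay(d["scene"],allf,fe,(270,150,410,250),"pics/ov_s.png")
overlay(d["top"],STAND,ra,(370,170,430,230),"pics/ovr_t.png")
overlay(d["scene"],STAND,ra,(230,190,290,260),"pics/ovr_s.png")
E
```

```text
scene [((256, 222), array([ 66, 105, 201], dtype=uint8)), ((263, 238), array([ 53,  80, 147], dtype=uint8))]
top [((389, 207), array([100, 102, 108], dtype=uint8)), ((400, 207), array([ 51, 107, 221], dtype=uint8))]
```

View pics/ov_t.png

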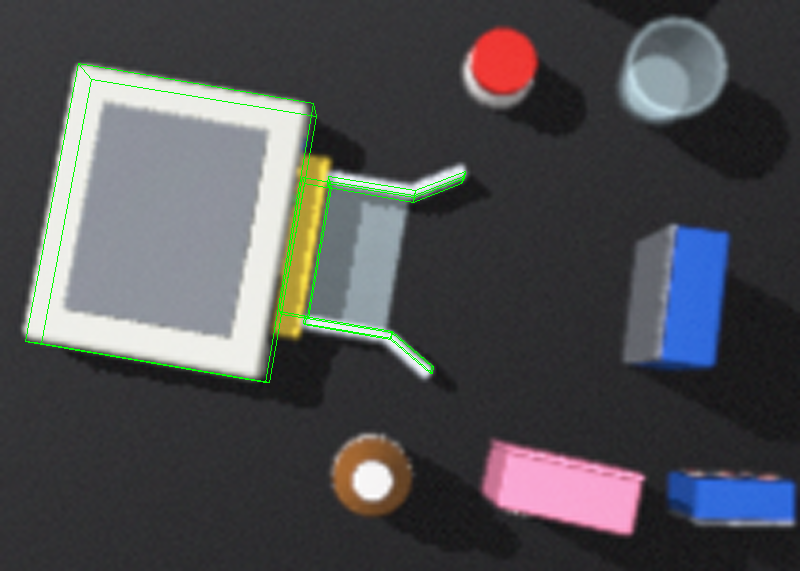

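View pics/ov_s.png

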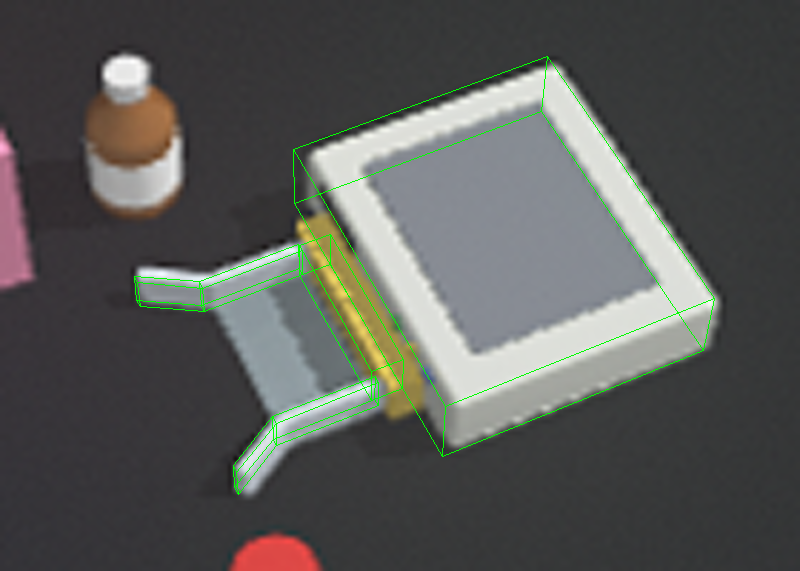

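View pics/ovr_t.png

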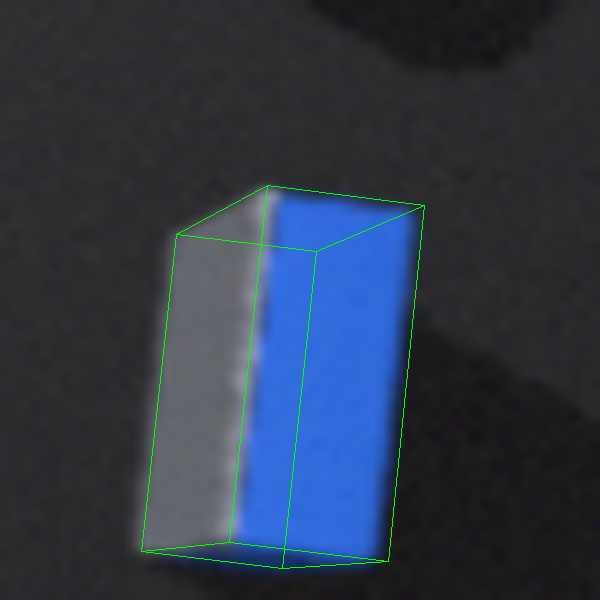

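View pics/ovr_s.png

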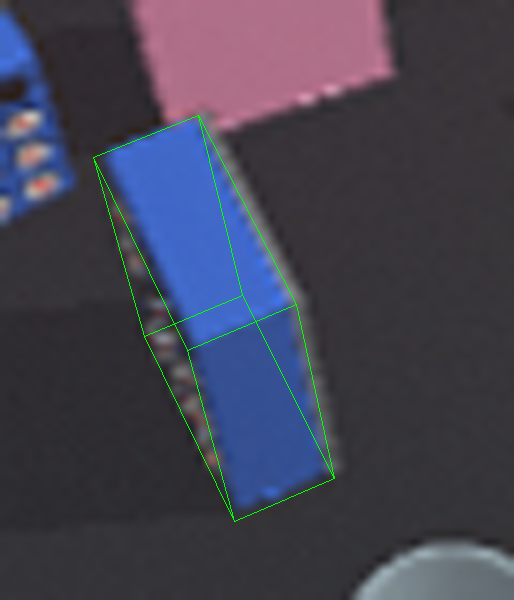

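```bash
cat > fitm.py <<'E'
import pickle
from m import *
from scipy.optimize import minimize
STOP=[box(95,115,-70,70,0,30)]
ALLF=FEED+STOP+rail(1)+rail(-1)
def crop(f,parts,p,pad=12):
    uv=np.vstack([proj(f,place(P,p)) for P in parts]); a=np.floor(uv.min(0)-pad).astype(int); b=np.ceil(uv.max(0)+pad).astype(int)
    return slice(max(a[1],0),b[1]),slice(max(a[0],0),b[0])
def fit(fs,ms,parts,p0):
    cr=[crop(f,parts,p0) for f in fs]
    def cost(q):
        p=(p0[0]+q[0],p0[1]+q[1],p0[2]+q[2]/60)
        return sum(np.abs(render(f,parts,p)[c]-m[c]).sum() for f,m,c in zip(fs,ms,cr))
    best=None
    for s in ([0,0,0],[4,0,0],[0,4,0],[-4,-4,1]):
        r=minimize(cost,s,method="Nelder-Mead",options=dict(initial_simplex=np.array(s)+np.array([[0,0,0],[5,0,0],[0,5,0],[0,0,4]]),xatol=.05,fatol=.05))
        if best is None or r.fun<best.fun: best=r
    q=best.x; return np.array([p0[0]+q[0],p0[1]+q[1],p0[2]+q[2]/60]),best.fun
def rackmask(f):
    im=f["img"].astype(int); R,G,B=im[...,0],im[...,1],im[...,2]
    return ((B-R>35)|(im.max(-1)>75)).astype(float)
def softrack(f):
    im=f["img"].astype(float); b=im.max(-1); return np.clip((b-45)/(90-45),0,1)
E
python3 - <<'E'
from fitm import *
d=pickle.load(open("f0.pkl","rb"))
fe=(567.9,-48.1,np.radians(81.1)); ra=(547,-203,np.radians(83.5))
for n in d:
    f=d[n]; m=rackmask(f)
    # case: bright & rails: exclude others by dilated model
    dil=cv2.dilate(render(f,ALLF,fe),np.ones((13,13)))>0
    fm=cv2.morphologyEx((m*dil),cv2.MORPH_CLOSE,np.ones((3,3)))
    case=(f["img"].min(-1)>75)*(cv2.dilate(render(f,FEED,fe),np.ones((11,11)))>0)
    cv2.imwrite(f"pics/m_{n}.png",np.vstack([m*255,fm*255])[:, 150:500])
    p,c=fit([f],[fm],ALLF,fe); print(n,"feeder",p[:2],np.degrees(p[2]),c)
    p,c=fit([f],[m*(cv2.dilate(render(f,STAND,ra),np.ones((9,9)))>0)],STAND,ra); print(n,"rack",p[:2],np.degrees(p[2]),c)
E
```

```text
scene feeder [569.25435146 -45.46142512] 80.84977697437273 561.2
scene rack [ 543.39851745 -200.94850178] 80.8219160080041 157.42745098039217
top feeder [568.94305562 -45.51424339] 80.87174393137677 748.4627450980392
top rack [ 546.53412122 -203.58476134] 83.66968571148867 69.71764705882353[ WARN:0@0.568] global loadsave.cpp:1063 imwrite_ Unsupported depth image for selected encoder is fallbacked to CV_8U.
```

View pics/m_top.png

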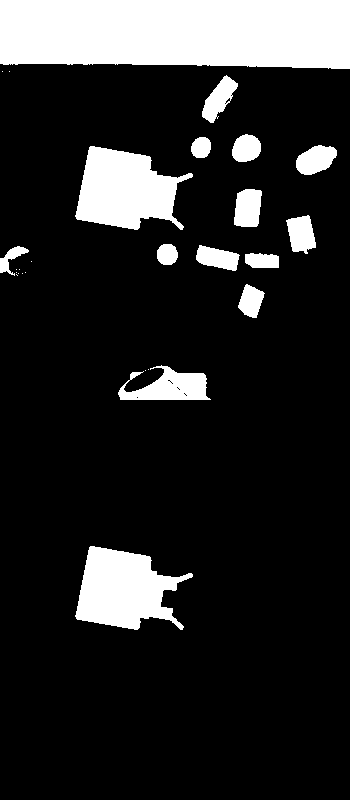

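```bash
sed -i 's/^ALLF=.*/ALLF=FEED+STOP+rail(1)+rail(-1)+[box(33,97,-49,49,0,0.5)]/' fitm.py
python3 - <<'E'
from fitm import *
d=pickle.load(open("f0.pkl","rb"))
fe=(568.9,-45.5,np.radians(81)); ra=(546,-203,np.radians(83.5))
FM=[];RM=[]
for n in d:
    f=d[n]; m=rackmask(f)
    dil=cv2.dilate(render(f,ALLF,fe),np.ones((13,13)))>0
    fm=m*dil; FM.append(fm)
    im=f["img"].astype(int); pink=(im[...,0]>im[...,2]+5)
    m[pink]=0 
    RM.append(m*(cv2.dilate(render(f,STAND,ra),np.ones((9,9)))>0))
    p,c=fit([f],[fm],ALLF,fe); print(n,"feeder",p[:2],np.degrees(p[2]),c)
    p,c=fit([f],[RM[-1]],STAND,ra); print(n,"rack",p[:2],np.degrees(p[2]),c)
fs=list(d.values())
pf,c=fit(fs,FM,ALLF,fe);print("joint",pf[:2],np.degrees(pf[2]),c)
pr,c=fit(fs,RM,STAND,ra);print("joint",pr[:2],np.degrees(pr[2]),c)
for n in d:
    overlay(d[n],ALLF,pf,(220,130,430,280) if n=="top" else (270,150,410,250),f"pics/ov2_{n}.png")
u=np.array([np.cos(pf[2]),np.sin(pf[2])]);v=np.array([-u[1],u[0]])
dd=pr[:2]-pf[:2];print("rack in feeder",dd@u,dd@v)
E
```

```text
scene feeder [568.40077847 -43.72638752] 80.89385879778698 272.38823529411764
scene rack [ 546.48828718 -201.66226058] 81.02421562315753 117.5137254901961
top feeder [569.05196228 -44.18537475] 80.89594365985332 281.09411764705885
top rack [ 546.59188356 -203.46395546] 83.31396038250892 69.61176470588235
joint [568.5831236  -44.10734588] 80.78951787016125 555.8509803921569
joint [ 546.66079671 -202.699252  ] 81.85646529676767 196.13725490196077
rack in feeder -160.05610711210363 -3.7448203798199833
```

View pics/ov2_top.png

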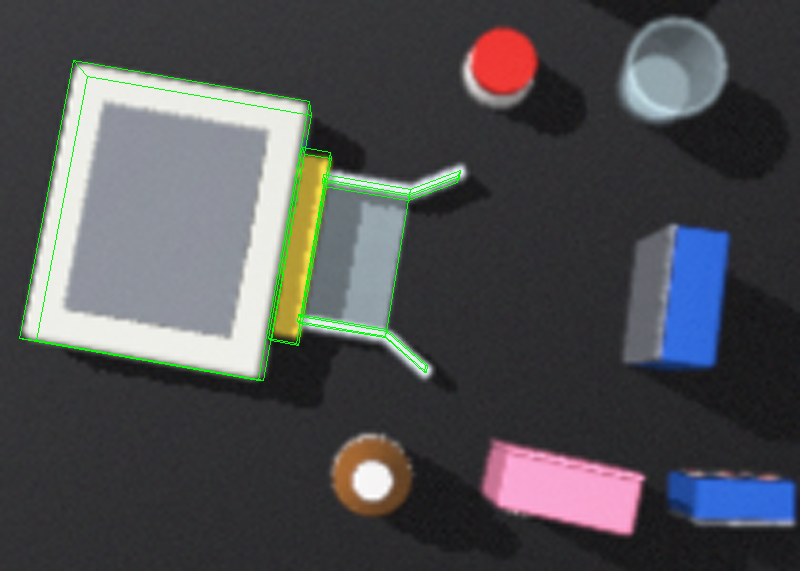

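View pics/ov2_scene.png

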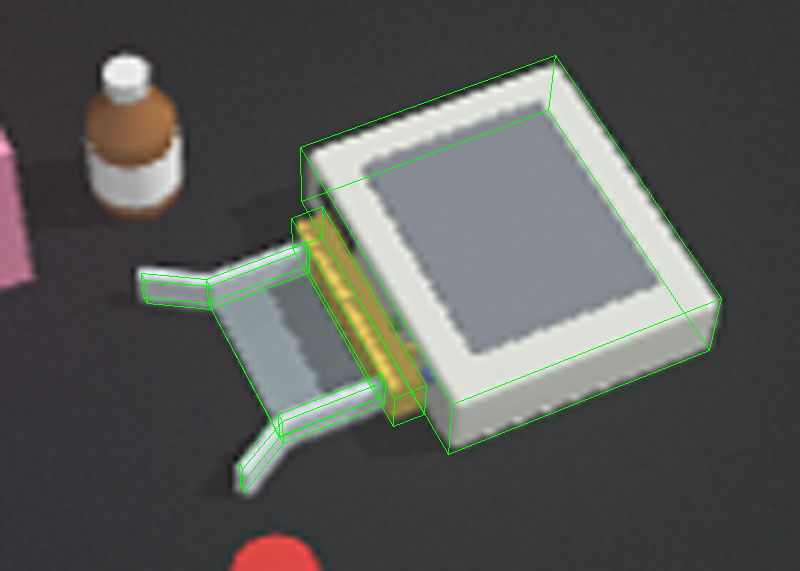

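```bash
python3 - <<'E'
from fitm import *
from scipy.spatial.transform import Rotation as Ro
d=pickle.load(open("f0.pkl","rb"))
R=Ro.from_euler("xyz",[81.08482341,  89.99068366, -74.23261243],degrees=True).as_matrix();print(R.round(3))
yv=R[:,1];print("tool y heading",np.degrees(np.arctan2(yv[1],yv[0])))
O=np.array([569,-44.5]);a=np.radians(80.9);u=np.array([np.cos(a),np.sin(a)]);v=np.array([-u[1],u[0]])
def ff(p): q=np.array(p[:2])-O;return (round(q@u),round(q@v))
for n,uv,z in [("amber",(317.5,256),110),("beaker",(397,148),75),("jar",(351.5,147),50),("pink",(368,255),90),
 ("blue2a",(396,262),80),("blue2b",(428,262),80),("wash cap",(479,154),160),("wash foot",(452,163),5),("spat1",(437,220),3),("spat2",(460,216),3),("spat3",(466,247),3),("spat4",(443,251),3),("spatend",(465,288),8)]:
    w=back(d["top"],[uv],z)[0]; print(n,w.round(),"feeder",ff(w))
for fx,fy in [(-240,0),(-196,-3.7),(-156,0),(-41,0)]: print(fx,O+fx*u+fy*v)
E
```

```text
[[ 0.     0.418 -0.909]
 [-0.    -0.909 -0.418]
 [-1.     0.     0.   ]]
tool y heading -65.3174357240388
amber [423.   5. 110.] feeder (26, 152)
beaker [ 706. -203.   75.] feeder (-135, -161)
jar [713. -84.  50.] feeder (-16, -148)
pink [ 425. -123.   90.] feeder (-101, 130)
blue2a [ 407. -197.   80.] feeder (-176, 136)
blue2b [ 408. -280.   80.] feeder (-258, 122)
wash cap [ 676. -387.  160.] feeder (-321, -160)
wash foot [ 681. -376.    5.] feeder (-310, -164)
spat1 [ 519. -330.    3.] feeder (-290, 4)
spat2 [ 531. -396.    3.] feeder (-354, -18)
spat3 [ 444. -412.    3.] feeder (-382, 66)
spat4 [ 432. -346.    3.] feeder (-319, 87)
spatend [ 331. -405.    8.] feeder (-393, 178)
-240 [ 531.04206386 -281.47931362]
-196 [ 541.6544499  -238.61829097]
-156 [ 544.32734151 -198.53655385]
-41 [562.51551924 -84.98396608]
```

Call:
arm_command(deltas=[[0.45,[12,10,0],0.04],[0.45,[37,31,0],0.12],[0.45,[62,51,0],0.2],[0.45,[86,72,0],0.29],[0.45,[111,92,0],0.37],[0.45,[135,112,0],0.45],[0.45,[160,133,0],0.53],[0.45,[185,153,0],0.61],[0.45,[209,174,0],0.7],[0.45,[234,194,0],0.78],[0.45,[258,215,0],0.86],[0.45,[280,233,0],0.93],[0.45,[295.4,245.4,0],0.981],[0.45,[295.4,245.4,-30],0.981],[0.45,[295.4,245.4,-60],0.981],[0.45,[295.4,245.4,-90],0.981],[0.45,[295.4,245.4,-110],0.981],[0.45,[295.4,245.4,-120],0.981],[0.45,[295.4,245.4,-120],0.981],[0.45,[295.4,245.4,-120],0.981]])

```text
time_s: 2.9
ee_pos: [536.3, -277.0, 105.9]
ee_rot: [76.1, 89.9, -22.9]
force: [0.3, -0.4, -0.1]
gripper_width: 41.0
```

```bash
cat > look.py <<'E'
import sys
from fitm import *
from workcell import env,cams
from scipy.spatial.transform import Rotation as Ro
def look(tag,crops={"top":(270,120,480,280),"scene":(190,130,400,290)}):
    s=env.state(); R=Ro.from_euler("xyz",s["ee_rot"],degrees=True).as_matrix()
    print("t",s["time_s"],s["ee_pos"].round(1),"jaw heading",np.degrees(np.arctan2(R[1,1],R[0,1])).round(2),"F",s["force"].round(1),"w",round(s["gripper_width"],1))
    d={}
    for n,(x0,y0,x1,y1) in crops.items():
        f=cams.grab_frame(n); d[n]=f; k=min(800/(x1-x0),600/(y1-y0))
        cv2.imwrite(f"pics/{tag}_{n}.png",cv2.resize(np.ascontiguousarray(f["img"][y0:y1,x0:x1,::-1]),None,fx=k,fy=k,interpolation=cv2.INTER_CUBIC))
    pickle.dump(d,open(f"{tag}.pkl","wb")); return d
if __name__=="__main__": look(sys.argv[1])
E
python3 look.py a1
```

```text
t 2.9 [ 536.3 -277.   105.9] jaw heading -9.07 F [ 0.3 -0.4 -0.1] w 41.0
```

View pics/a1_top.png

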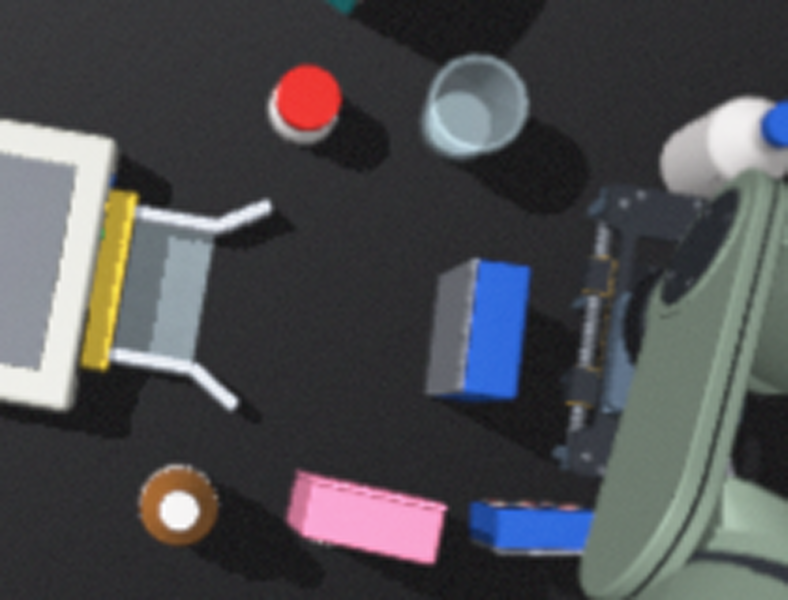

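View pics/a1_scene.png

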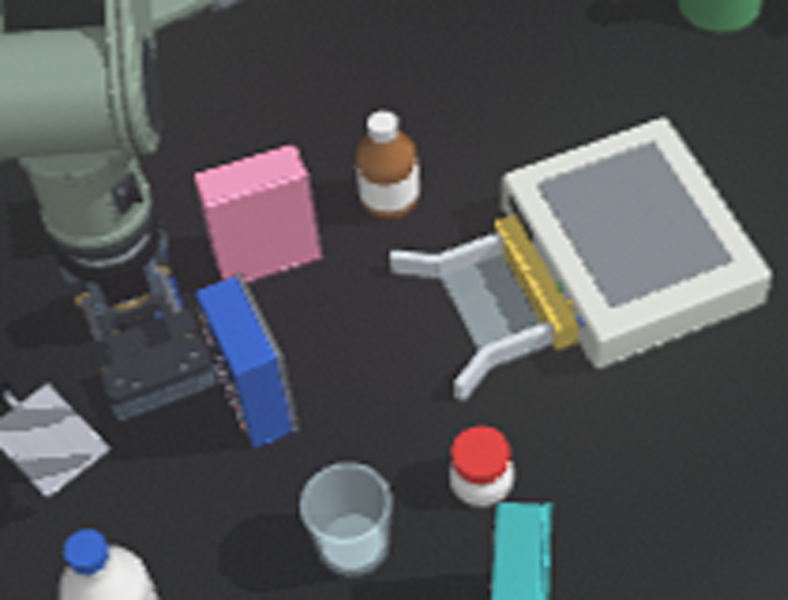

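Call:
arm_command(deltas=[[0.45,[1.6,9.9,0],0],[0.45,[3.2,19.7,0],0],[0.45,[4.7,28.6,0],0],[0.45,[5.4,33.6,0],0],[0.45,[6.2,38.5,0],0],[0.45,[7,43.4,0],0],[0.45,[7.7,48.4,0],0],[0.45,[8.5,53.3,0],0],[0.45,[9.3,58.3,0],0]])

```text
time_s: 3.9
ee_pos: [544.8, -218.4, 104.9]
ee_rot: [-161.0, 90.0, 99.9]
force: [-0.1, -0.2, -0.1]
gripper_width: 41.1
```

```bash
python3 look.py a2
```

```text
t 3.9 [ 544.8 -218.4  104.9] jaw heading -9.13 F [-0.1 -0.2 -0.1] w 41.1
```

View pics/a2_scene.png

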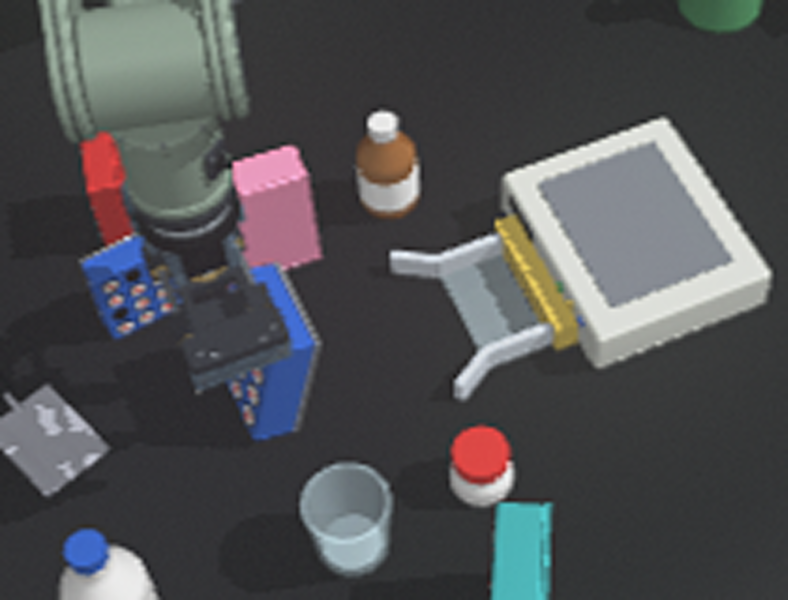

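Call:
arm_command(deltas=[[0.45,[0.8,4.9,0],0],[0.45,[1.6,9.9,0],0],[0.45,[2.4,14.8,0],0],[0.45,[3.2,19.7,0],0],[0.45,[4,24.7,0],0],[0.45,[4,24.7,0],0],[0.45,[4,24.7,0],0],[0.45,[4,24.7,0],0],[0.45,[4,24.7,0],0]])

```text
time_s: 4.9
ee_pos: [548.8, -194.3, 105.0]
ee_rot: [57.0, 90.0, -42.1]
force: [-0.0, -0.4, 0.8]
gripper_width: 41.1
```

```bash
python3 look.py a3
```

```text
t 4.9 [ 548.8 -194.3  105. ] jaw heading -9.12 F [-0.  -0.4  0.8] w 41.1
```

View pics/a3_scene.png

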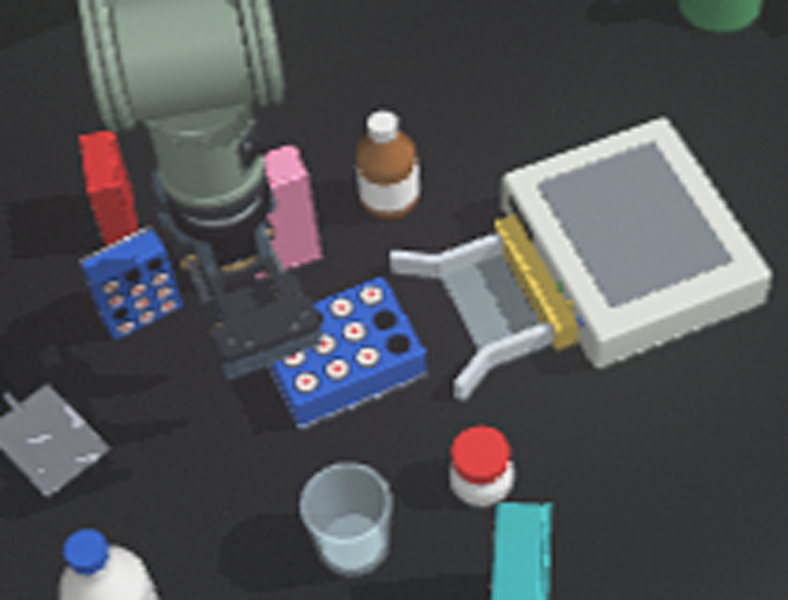

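View pics/a3_top.png

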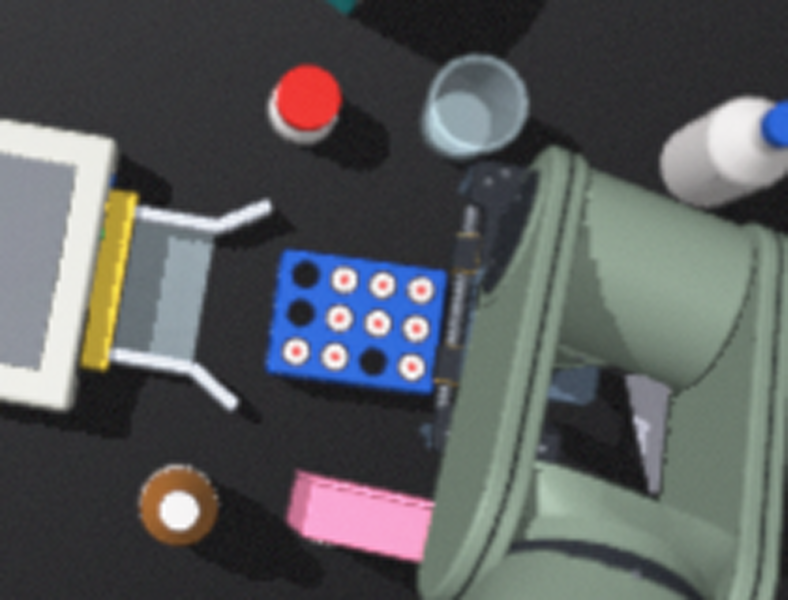

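```bash
python3 - <<'E'
from fitm import *
d=pickle.load(open("a3.pkl","rb"))
O=np.array([569,-44.5]);a=np.radians(80.9);u=np.array([np.cos(a),np.sin(a)]);v=np.array([-u[1],u[0]])
k=800/210; k=min(k,600/160)
w=back(d["top"],[(270+x/k-.5,120+y/k-.5) for x,y in [(285,250),(267,372),(445,270),(430,392)]],40)
for p in w: print(p.round(1),((p[:2]-O)@u).round(1),((p[:2]-O)@v).round(1))
ld=(w[0]+w[1])/2-(w[2]+w[3])/2; print(np.degrees(np.arctan2(ld[1],ld[0])))
E
```

```text
[606.8 -69.1  40. ] -18.3 -41.2
[518.4 -56.5  40. ] -19.9 48.0
[ 593.7 -185.4   40. ] -135.2 -46.6
[ 505.3 -174.    40. ] -138.0 42.4
83.57903813686528
```

Call:
arm_command(deltas=[[0.45,[-4,-12.5,0],0],[0.45,[-7.6,-24,0],0],[0.45,[-7.6,-24,-15],0],[0.45,[-7.6,-24,-35],0],[0.45,[-7.6,-24,-55],0],[0.45,[-7.6,-24,-70],0],[0.45,[-7.6,-24,-80],0],[0.45,[-7.6,-24,-80],0],[0.45,[-6.5,-17,-80],0],[0.45,[-5.4,-10,-80],0],[0.45,[-4.4,-4,-80],0],[0.45,[-3.6,1,-80],0],[0.45,[-2.8,6,-80],0],[0.45,[-1.7,13,-80],0],[0.45,[-0.6,20,-80],0],[0.45,[0.5,27,-80],0],[0.45,[1.7,34,-80],0],[0.45,[1.7,34,-80],0]])

```text
time_s: 6.8
ee_pos: [550.4, -158.5, 24.7]
ee_rot: [-150.2, 89.9, 110.7]
force: [-0.3, 0.5, 0.3]
gripper_width: 40.9
```

```bash
python3 look.py a4
```

```text
t 6.8 [ 550.4 -158.5   24.7] jaw heading -9.09 F [-0.3  0.5  0.3] w 40.9
```

View pics/a4_scene.png

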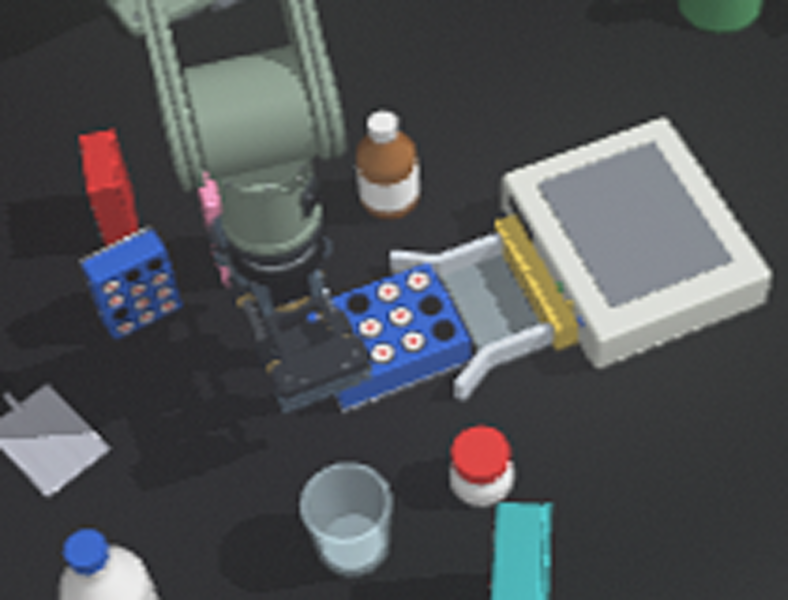

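View pics/a4_top.png

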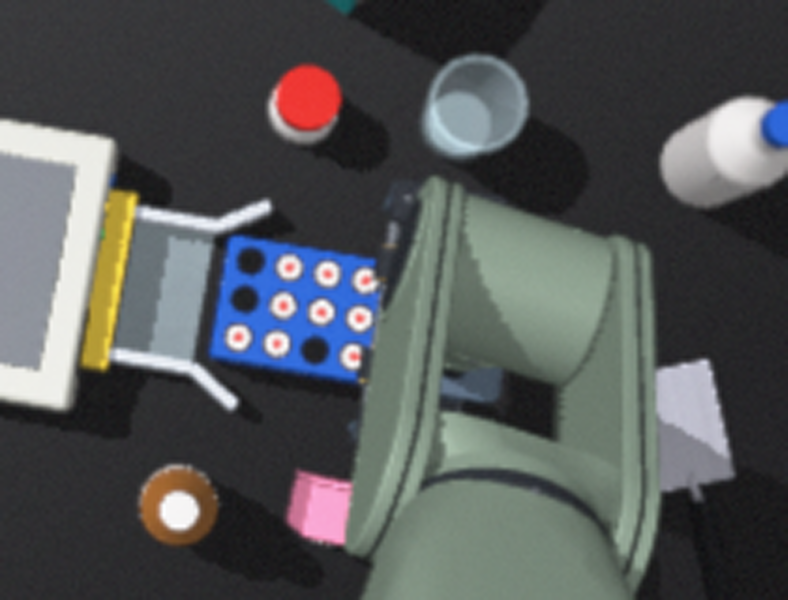

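```bash
python3 - <<'E'
from fitm import *
d=pickle.load(open("a4.pkl","rb"))
O=np.array([569,-44.5]);a=np.radians(80.9);u=np.array([np.cos(a),np.sin(a)]);v=np.array([-u[1],u[0]])
k=3.75
w=back(d["top"],[(270+x/k-.5,120+y/k-.5) for x,y in [(230,237),(211,356),(375,260),(358,381)]],40)
for p in w: print(p.round(1),((p[:2]-O)@u).round(1),((p[:2]-O)@v).round(1))
ld=w[0]-w[2]; print(np.degrees(np.arctan2(ld[1],ld[0])))
ld=w[1]-w[3]; print(np.degrees(np.arctan2(ld[1],ld[0])))
E
```

```text
[615.8 -29.2  40. ] 22.5 -43.8
[529.5 -16.2  40. ] 21.7 43.5
[ 600.3 -134.4   40. ] -83.8 -45.2
[ 512.7 -122.1   40. ] -85.5 43.3
81.63486747916599
80.97106293845194
```

Call:
arm_command(deltas=[[0.45,[1.1,6.9,0],0],[0.45,[2.2,13.8,0],0],[0.45,[3.3,20.7,0],0],[0.45,[4.4,27.6,0],0],[0.45,[5.5,34.5,0],0],[0.45,[6.6,41.4,0],0],[0.45,[7.7,48.3,0],0],[0.45,[8.7,54.3,0],0],[0.45,[9.5,59.2,0],0],[0.45,[9.5,59.2,0],0]])

```text
time_s: 7.9
ee_pos: [560.2, -100.0, 25.1]
ee_rot: [151.8, 90.0, 52.7]
force: [0.5, 0.1, -0.3]
gripper_width: 40.8
```

```bash
python3 look.py a5
```

```text
t 7.9 [ 560.2 -100.    25.1] jaw heading -9.08 F [ 0.5  0.1 -0.3] w 40.8
```

View pics/a5_scene.png

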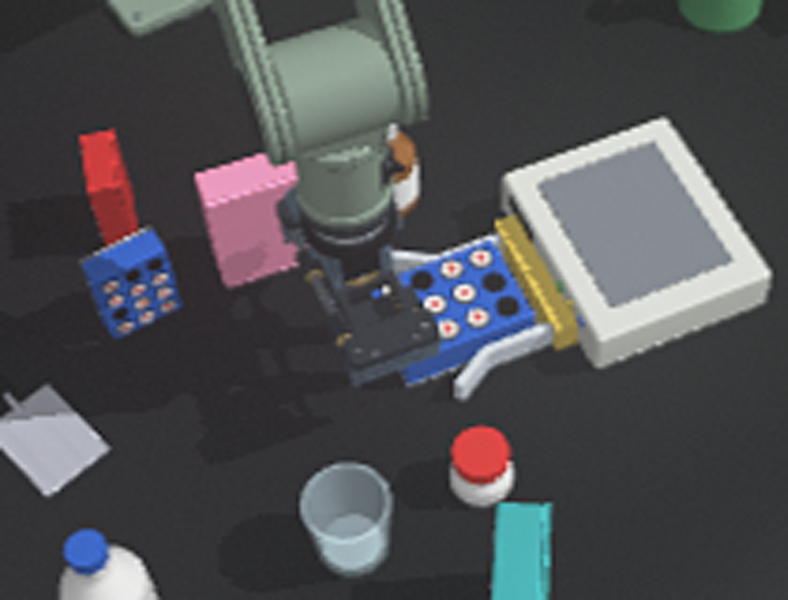

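View pics/a5_top.png

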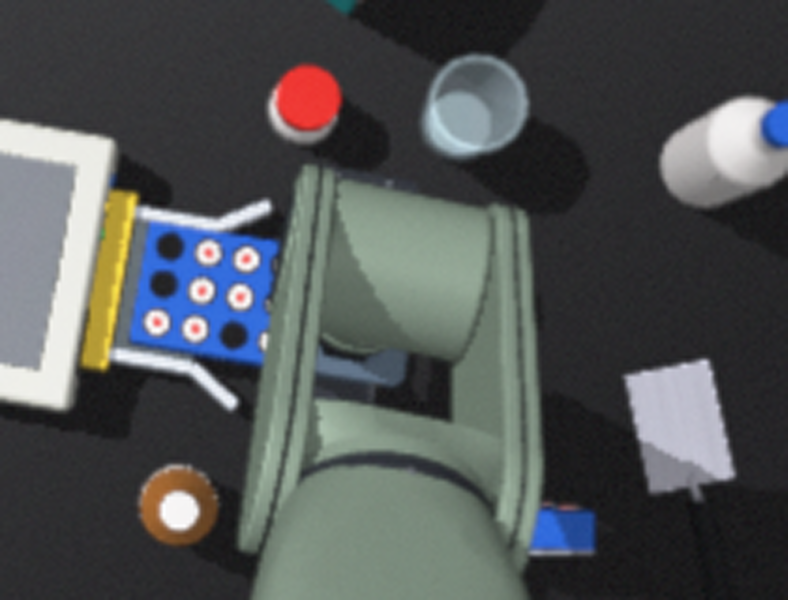

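Call:
arm_command(deltas=[[0.45,[0.3,2,0],0],[0.45,[0.6,4,0],0],[0.45,[0.9,5.9,0],0],[0.45,[1.3,7.9,0],0],[0.45,[1.6,9.9,0],0],[0.45,[1.8,10.9,0],0],[0.45,[1.9,11.8,0],0]])

```text
time_s: 8.7
ee_pos: [562.1, -89.1, 25.1]
ee_rot: [65.7, 90.0, -33.4]
force: [0.4, -3.8, 2.1]
gripper_width: 41.0
```

Call:
arm_command(deltas=[[0.45,[0.1,0.5,0],0],[0.45,[0.2,1,0],0],[0.45,[0.2,1.5,0],0]])

```text
time_s: 9.0
ee_pos: [562.3, -87.7, 25.1]
ee_rot: [70.8, 90.0, -28.3]
force: [-0.4, -3.6, 2.2]
gripper_width: 40.8
```

Call:
arm_command(deltas=[[0.45,[0.1,0.5,0],0],[0.45,[0.2,1,0],0],[0.45,[0.2,1.5,0],0]])

```text
time_s: 9.3
ee_pos: [562.4, -86.8, 25.1]
ee_rot: [20.4, 89.9, -78.7]
force: [-1.5, -8.2, 3.8]
gripper_width: 40.9
```

Call:
arm_command(deltas=[[0.45,[0.1,0.5,0],0],[0.45,[0.2,1,0],0],[0.45,[0.2,1.5,0],0]])

```text
time_s: 9.6
ee_pos: [562.4, -86.8, 25.2]
ee_rot: [8.7, 89.8, -90.3]
force: [-2.2, -13.9, 3.9]
gripper_width: 41.1
```

```bash
python3 look.py a6
```

```text
t 9.6 [562.4 -86.8  25.2] jaw heading -9.04 F [ -2.2 -13.9   3.9] w 41.1
```

View pics/a6_top.png

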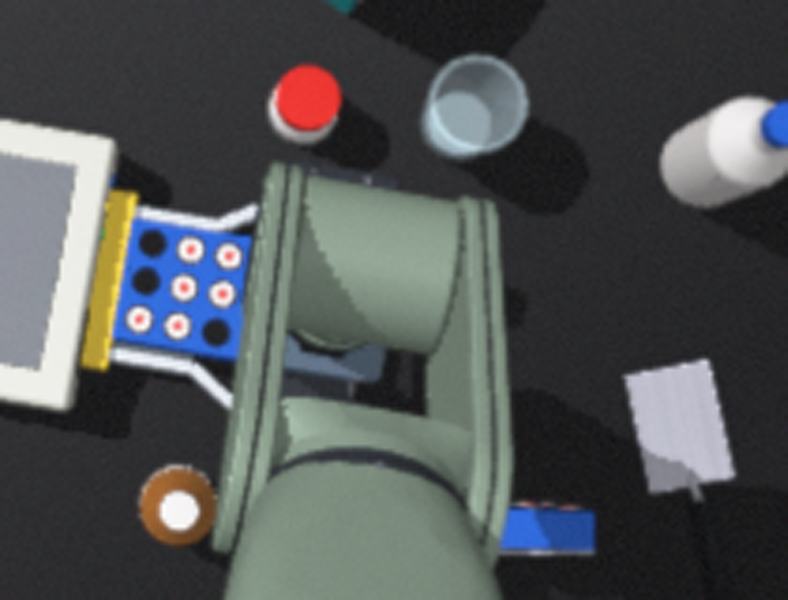

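Call:
arm_command(deltas=[[0.45,[0.2,1,0],0],[0.45,[0.3,2,0],0],[0.45,[0.3,2,0],0]])

```text
time_s: 10.0
ee_pos: [562.2, -86.7, 25.2]
ee_rot: [2.2, 89.6, -96.9]
force: [-3.8, -19.7, 4.0]
gripper_width: 41.1
```

Call:
arm_command(deltas=[[0.45,[-0.4,-2.5,0],0],[0.45,[-1,-6,0],0],[0.45,[-1.8,-11,0],0],[0.45,[-3.2,-20,0],0],[0.45,[-6,-38,0],0],[0.45,[-8,-50,0],0],[0.45,[-8,-50,30],0],[0.45,[-8,-50,75],0],[0.45,[-8,-50,120],0],[0.45,[-8,-80,150],0],[0.45,[-8,-125,150],0],[0.45,[-8,-170,150],0],[0.45,[-8,-200,150],0],[0.45,[-8,-200,150],0],[0.45,[-8,-200,150],0]])

```text
time_s: 11.5
ee_pos: [554.3, -282.8, 174.5]
ee_rot: [-144.7, 89.9, 116.1]
force: [-0.2, 1.2, -0.0]
gripper_width: 41.2
```

```bash
python3 - <<'E'
from look import *
d=look("a7")
pf=(569,-44.5,np.radians(80.9))
O=np.array(pf[:2]);u=np.array([np.cos(pf[2]),np.sin(pf[2])])
home=(*(O-25*u),pf[2])
for n in d:
    overlay(d[n],LIE+rail(1)+rail(-1),home,(280,140,360,200) if n=="top" else (285,170,365,245),f"pics/a7h_{n}.png")
E
```

```text
t 11.5 [ 554.3 -282.8  174.5] jaw heading -9.21 F [-0.2  1.2 -0. ] w 41.2
```

View pics/a7_scene.png

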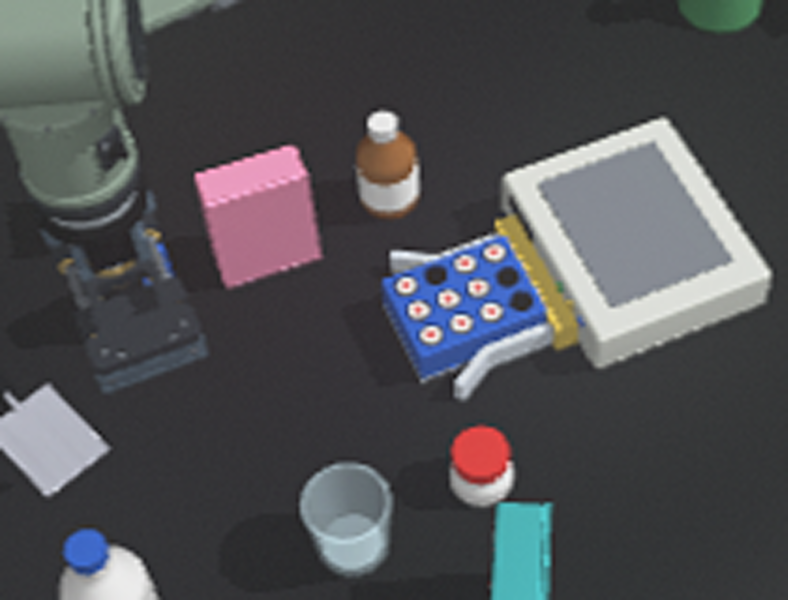

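View pics/a7h_top.png

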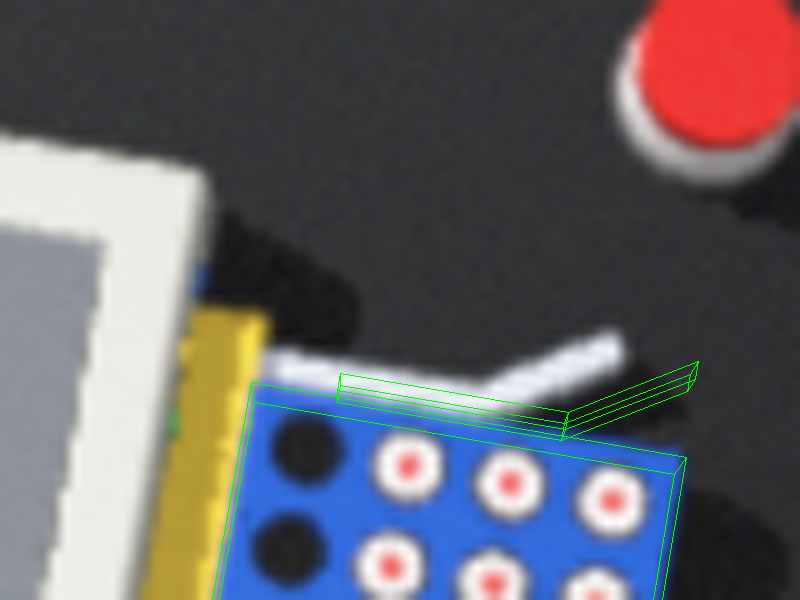

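View pics/a7h_scene.png

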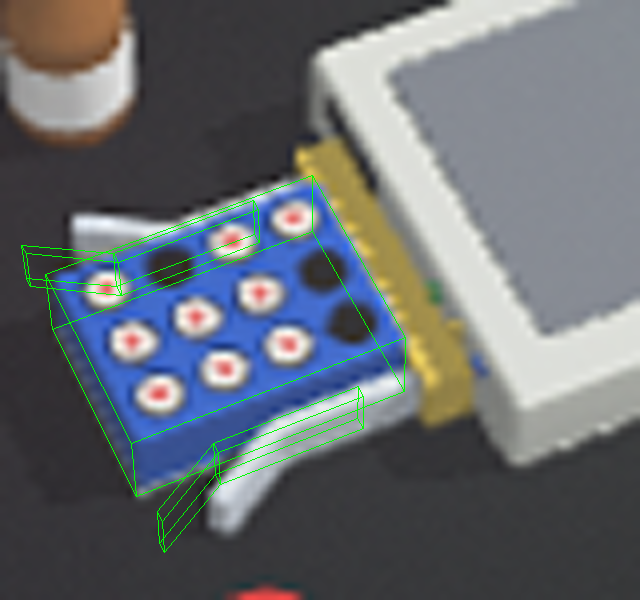

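```bash
python3 -c "
from workcell import env
print(env.job_done()); s=env.state(); print(s['time_s'],s['force'])"
```

```text
the job is handed in; nothing more can be done
None
the job is handed in; nothing more can be done
```

The rack was tipped over towards the feeder, pushed into the bay until it stopped against the yellow stop, and the job was handed in at about 11.6 s. No verdict came back, so what follows rests on my own measurements.

- **Tipping:** I pushed the rack's vial face at about 100 mm height with the half-open fingers. It fell flat with the vials up, about 19 mm short of the bay's mouth.
- **Pushing home:** I lowered the tool and pushed the near end with both fingertips, lined up with the bay. In the last part the tool stopped moving while the push force rose from about 4 N to 20 N, so the rack was against the stop.
- **Last checks:** After backing off and raising the tool clear of everything, both camera views matched the outline of a rack fully home to within about a pixel (roughly 3 mm). No gap to the stop was visible and the rack was in line with the bay. The bystanders in the close-up views looked unmoved. The flask was only partly in view and I did not measure any of them.
- **Disagreements:**
  - The two cameras' first rack fits differed by about 2 degrees and 2 mm, and I used a value between them.
  - The tool stopped 1–2 mm short of where I expected contact, which is within the calibration error.
  - The rails in my final overlay were drawn shifted by mistake, so I judged only the rack outline from it.

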